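Set a bar in the sectioning saw and shut the guard

TASK

Get the sample bar ready to be cut on the bench sectioning saw: push the bar along its vee block until its end is up against the length stop beyond the cut-off wheel, then swing the toggle clamp over onto it until the clamp locks over centre. Then push the clear sliding guard shut along its rails until the spring catch drops behind its striker and holds it. Leave the other things on the bench and on the saw where they are.

Things in the scene. Friction and masses are not known exactly. Their poses are not given: they have to be found in the camera images.
- saw: Bench sectioning saw, white base 385 x 690 mm, fixed. Origin on the bench top (z = 0) under the bar's axis; z up, +x away from the operator, +y along the bar to the cut-off wheel. All offsets here are in this frame. Flat work bed at z = 85 mm, clear but for wheel, vee block (x -24 to 24, y -75 to 6, up to z = 112 mm) and clamp bracket (x -109 to -27, y -72 to -28, up to z = 134 mm)
- wheel_centre (a point): centre of the cut-off wheel, a 100 mm grey disc 2 mm thick standing in the saw's x-z plane, at x = 75, y = 15, z = 120 mm (it does not turn). The grey motor housing lies beyond it, x -190 to 125, y 70 to 370, up to z = 177 mm, under the open guard
- end_plate_top (a point): middle of the top edge of the grey upright end plate that the guard shuts against: y -227 to -215, x -210 to 145, up to z = 189 mm. A flat ledge lies beyond it (-y)
- bar: Loose dark steel sample bar, 25 mm diameter, 130 mm long, about 0.45 kg, lying in the vee along the saw's y axis with its axis at x = 0, z = 115 mm. Origin at its middle, y along it. It starts 12 to 35 mm short of the stop and slides along the vee with a few newtons
- bar_tail (a point): centre of the bar's free end face (-y end), the one to push on; it overhangs the vee block, also when the bar is home
- bar_head (a point): centre of the bar's end face towards the length stop
- stop_face (a point): centre of the face of the length stop, an 18 mm steel disc on a rod out of the motor housing, at x = 0, y = 40, z = 115 mm in the saw frame, facing -y; the bar is home when bar_head meets it
- clamp_handle (a joint): toggle clamp handle, rad: 0 open (upright), 1.40 dead centre, 1.50 home on its stop (level, pointing to the operator, -x). It turns in the saw's x-z plane, the upper end going to -x and down; light and stays where left until the rubber tip meets the bar, then takes up to about 5 N at the grip; past 1.40 it snaps on and stays locked. Push with shut fingers or pinch across y
- clamp_pivot (a point): pivot of the clamp handle, at x = -92, y = -50, z = 121 mm in the saw frame; the axis is along y
- clamp_grip (a point): point on the axis of the handle's black grip, 80 mm from the pivot; the grip is a 15 mm round bar from 40 to 101 mm from the pivot. Open, it stands straight above the pivot; the raised pressing arm (10 mm wide) then ends 40 to 55 mm to its +x side and reaches up to about z = 190 mm
- clamp_tip: rubber tip, 12 mm diameter, on the spindle of the clamp's pressing arm, sprung; origin at its free end. With the clamp home it presses on top of the bar at x = 0, y = -50 mm with roughly 10 N
- guard (a joint): sliding guard, m: 0 shut, grows as it opens to +y (to 0.28). Clear hood, 345 x 300 mm, 1 to 2 kg, roof top at z = 191 mm, ends open; its leading edge (-y) is at y = -215 mm + joint value. Friction about 9 N all the way and a few newtons more in the last 24 mm, where it lifts the catch. The roof cannot pass the clamp while its handle stands up
- guard_handle (a point): middle of the cross bar of the bow handle on the guard's roof: 12 mm round bar, 90 mm long along the saw's x, its axis 32 mm above the roof (z = 223 mm), legs 45 mm either side; at x = -85 mm, y = -130 mm + guard joint value. Push it from its +y side or grip it across y
- catch (a joint): spring catch, rad: 0 down, grows as it is lifted. Steel finger hinged on the end plate's top, reaching to +y over the roof; the striker, an 8 mm bar across the roof, lifts it by its ramp by 0.15 to 0.2 and it snaps down behind the striker when the guard is within about 2 mm of fully shut. Leave it to do so by itself
- catch_nose (a point): foot of the catch's nose, at x = 85, y = -177 mm, z about 193 mm in the saw frame when down
- mount_ledge: bystander: black mounted specimen, 30 mm diameter, 18 mm high, standing on the saw's ledge beyond the end plate. Origin centre of its underside
- hex_key: bystander: L-shaped steel hex key, 75 mm, lying on the same ledge. Origin centre of its underside
- beaker: bystander: glass beaker, 68 mm diameter, 85 mm high, on the bench. Origin centre of its underside
- wash_bottle: bystander: white wash bottle, 68 mm diameter, 195 mm high, on the bench. Origin centre of its underside
- marker: bystander: marker pen, 120 mm long, lying on the bench. Origin at its middle
- mount_bench: bystander: black mounted specimen, 30 mm diameter, 18 mm high, on the bench
- mount_tray: bystander: grey divided tray, 140 x 100 x 28 mm, on the bench
- tweezers: bystander: steel tweezers, 150 mm long, lying on the bench
Things that resemble listed ones, but are neither listed nor needed, are in the scene too. There is more than one size of the bar; the job needs the smallest.

How it is judged:
By the outcome, as a careful person would: the job done as asked, in the order asked, and still so for the second after the job is handed in, with the robot touching nothing.
It also fails if it takes over 61 s, if anything falls off the work surface, if the arm or the gripper's body presses on something with over 40 N, if the wrist force passes 120 N, or if a joint passes its speed limit or range.

ROBOT

A 6-joint arm with a two-finger parallel gripper is mounted at the origin on the work surface. World frame = base frame: x ahead of the robot, y to its left, z up, the work surface at z = 0. Lengths are in mm, angles in rad, forces in N, time in s.
With the tool pointing down it reaches from about 375 to 975 mm from the base axis. Payload 3.8 kg.
Tool frame: the origin (TCP) lies at the very end of the fingers, on their centre line; the grasp point (between the pads) lies 19 mm behind it; z points along the fingers, y is the line along which they close (so a half turn about z gives the same grasp; the last joint's range is limited). The gripper opens to 85 mm and grips with 20 to 120 N. Pads are 22 mm wide; open, the fingers measure 114 mm over their backs; the gripper's body (76 mm by 85 mm) begins 54 mm behind the grasp point. The pads swing forward as they close: fully open they stand 13 mm farther back than shut.
Start: joints at [1.242, 0.264, 1.604, -0, 1.274, -0.037], TCP at [194.179, 646.461, 231.28] pointing down, gripper open.
Joint ranges: [-2.63, 2.63], [-0.94, 2.18], [0.31, 2.57], [-1.31, 4.45], [0, 2.66], [-2.55, 2.55]. Speed limits (rad/s): [2.57, 2.57, 3.14, 3.14, 3.14, 3.14].

INTERFACE

Orientations are given as a unit quaternion [w, x, y, z].
In Python, from station import ctrl gives the robot as it stands.
- The arm moves only by the shell command python3 -m jog 'ROWS'. ROWS is JSON, a list that holds one entry, the list of rows, each a list of 5 numbers: the shift along the tool's x, y, z in m, then the turn about the tool's z in degrees, then the opening in per cent of the stroke, from 0 (shut) to 100 (fully open). A call has 1 to 20 rows; each row shifts and turns the commanded pose from where the row before left it, along the tool's axes as they then stand; what a row does not reach is not made up. A row lasts 1/8 s, in which the tool goes at most 62.5 mm and 10.7 degrees, less where a joint would pass 70% of its speed; a pose out of reach is approached as far as the arm can. A call is refused whole if a number of a shift passes 0.0625 or a number of a turn 10.7, either way. A call with a gripper value outside its range is refused whole. The fingers move at their own pace and stop on an object; the grip force is fixed at half the most. Time passes only in rows, so rows that do not move let the fingers close. It gives the time, the measured TCP pose, the force, the opening and the grip force at its end, in the units of the state.
- ctrl.get_obs(): the state, without advancing time (a new reading comes with each control period).
- ctrl.grab_frame(name): name is "scene" or "top"; returns a dict with "frame" (400x640x3 uint8, red, green, blue), "fovy" (degrees; the focal length in pixels is half the picture's height over the tangent of half this angle, whatever the lens; pixels are square), "cx", "cy" (the principal point, pixels), "D" ([k1, k2, p1, p2, k3] as OpenCV has them; the pictures are not rectified), "R" (3x3) and "t" (3): a world point X has camera coordinates R X + t. Camera axes: x right, y down, z forward; pixel columns grow to the right and rows downward; lengths in mm; the calibration is good to about 2 mm. A picture is of the moment at which its call begins. There is no depth.
- ctrl.job_done(): hands the job in; it is judged then, once.
The state is a dict: "t": time; "q": joint angles; "joint_velocities": joint speeds; "joint_torque": joint torques, N m; "tool_pos": TCP position; "tcp_rot": TCP orientation; "ft_force": force on the tool from outside, world axes, zero at the start; "torque": the same for the moment, N m; "gripper_width": finger opening in mm; "finger_force": force on a finger pad.
Only numpy, scipy, OpenCV 4.12 (cv2) and the standard library are available. Lean on these libraries where they do the work, as an engineer would, in place of code of your own. Each camera call takes 0.05 s, during which the arm holds its last target. There are 200 camera calls.

## Working session

There is one attempt and no reset: what is moved stays moved. The work goes in short steps, Python scripts to look and compute and a shell command to move; the robot and the scene stay as the last step left them, time stands still between calls to the robot, and variables do not carry over. Pictures are saved under pics/ and viewed, at most 10 in all, crops included, and the job is handed in when it is done.

```bash
mkdir -p pics; ls
python3 - <<'E'
from station import ctrl
import cv2,pickle
o=ctrl.get_obs(); print(o)
for n in("scene","top"):
    f=ctrl.grab_frame(n); pickle.dump(f,open(f"pics/{n}0.pkl","wb"))
    cv2.imwrite(f"pics/{n}0.png",f["frame"][:,:,::-1])
    print(n,f["fovy"],f["cx"],f["cy"],f["D"],f["R"],f["t"])
E
```

```text
pics
{'t': 0.0, 'q': array([ 1.24207422e+00,  2.64724890e-01,  1.60538029e+00,  1.21012935e-05,
        1.27368202e+00, -3.69142989e-02]), 'joint_velocities': array([-0.00069186, -0.00090353,  0.0007214 ,  0.0016467 , -0.00065694,
        0.00060086]), 'joint_torque': array([-5.69441290e-04, -5.15115094e+01, -3.67311251e+01,  2.23704797e-04,
        1.32822039e-02,  4.81743541e-05]), 'tool_pos': array([193.95900763, 645.77379169, 229.97766299]), 'tcp_rot': array([-2.05173182e-04,  1.45388462e-01,  9.89374040e-01, -1.07793607e-03]), 'ft_force': array([-0.02962918,  0.738865  ,  0.28893681]), 'torque': array([-0.07100959,  0.00196654,  0.05053432]), 'finger_force': 0.0, 'gripper_width': 85.50506311272136}
scene 57.48804068273605 320.1928987724726 197.7176510604454 [-0.02230519  0.          0.          0.          0.        ] [[-0.74149328  0.67062625 -0.02116965]
 [ 0.43626285  0.45791252 -0.77459076]
 [-0.50976705 -0.58358937 -0.63210837]] [ 334.96710883 -110.41615122 1529.98577935]
top 44.18645366764023 320.06315433726235 194.9289356553783 [-0.04742263  0.          0.          0.          0.        ] [[ 0.01953503 -0.99953438  0.02343936]
 [-0.99138159 -0.02240257 -0.12907619]
 [ 0.12954119 -0.02071584 -0.99135762]] [   4.57413038  472.89301317 1696.80289811]
```

View pics/scene0.png

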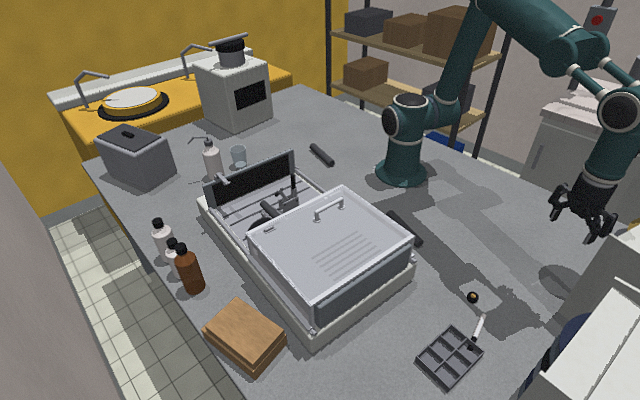

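View pics/top0.png

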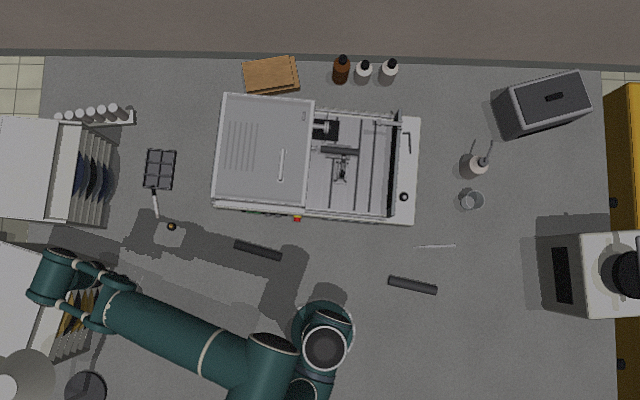

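The saw is at about (310,160) in the top view, with the guard open to the left (+y). Three dark bars could be the sample bar: one in the vee at about (340,150), one on the bench at (257,250) and one at (412,286). The one in the vee fits, since it lies along the saw's y axis under the clamp. I'll check this in an enlarged crop.

Run:
```python
import cv2
a=cv2.imread("pics/top0.png"); cv2.imwrite("pics/topc.png",cv2.resize(a[85:235,205:425],(792,540),interpolation=cv2.INTER_CUBIC))
a=cv2.imread("pics/scene0.png"); cv2.imwrite("pics/scenec.png",cv2.resize(a[140:290,190:390],(800,600),interpolation=cv2.INTER_CUBIC))
```

```text
(no output)
```

View pics/topc.png

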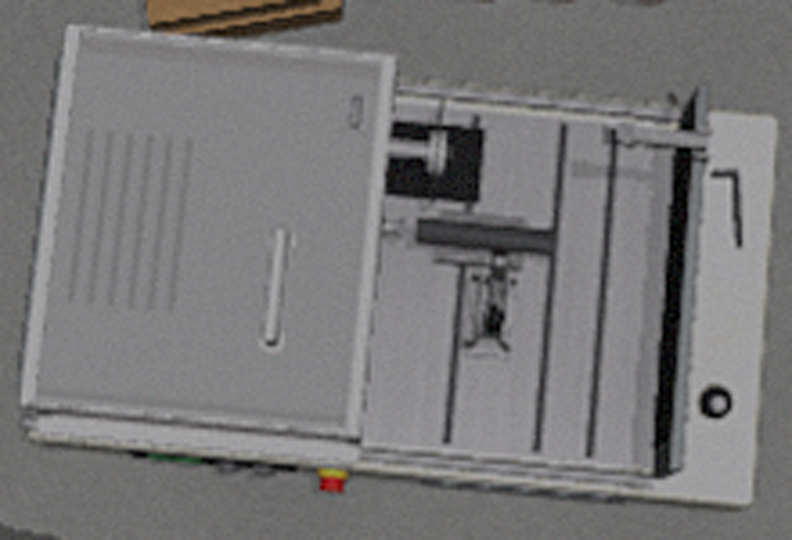

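View pics/scenec.png

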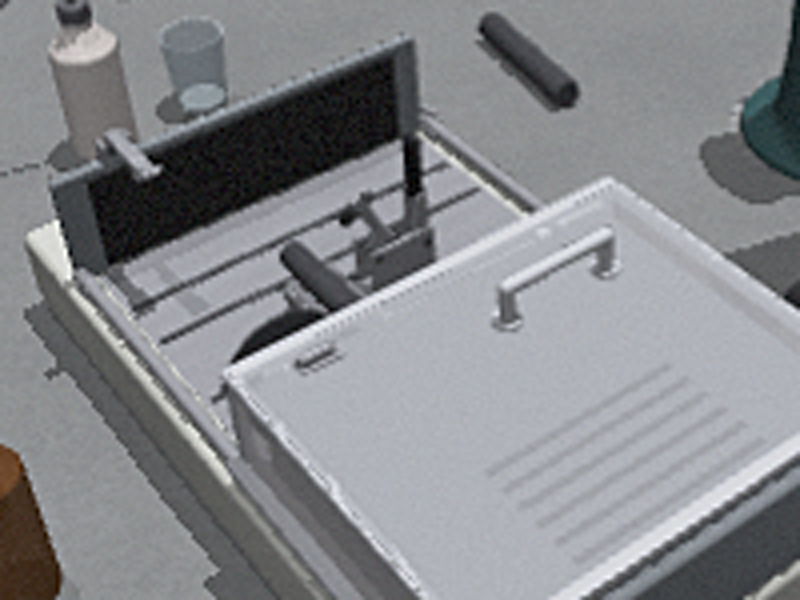

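The top crop shows one dark bar in the vee, from its head at (417,232) to its tail at (555,240), with the clamp tip arm beside it at (500,262). This is the bar to use, and the bench bars are decoys. The scene crop shows the black clamp grip upright from (412,137) to (412,195), the guard bow handle from (503,287) to (610,235), and the end-plate top from (52,185) to (413,38). Next I'll fit the saw pose.

```bash
cat > h.py <<'E'
import numpy as np,cv2,pickle
from scipy.optimize import least_squares
def proj(f,X):
    F=200/np.tan(np.radians(f["fovy"]/2)); K=np.array([[F,0,f["cx"]],[0,F,f["cy"]],[0,0,1]])
    return cv2.projectPoints(np.atleast_2d(X).astype(float),cv2.Rodrigues(np.array(f["R"]))[0],np.array(f["t"],float),K,np.array(f["D"]))[0][:,0]
def s2w(p,X):
    X=np.atleast_2d(np.array(X,float)); c,s=np.cos(p[2]),np.sin(p[2])
    return np.c_[p[0]+c*X[:,0]-s*X[:,1],p[1]+s*X[:,0]+c*X[:,1],X[:,2]]
E
cat > fit.py <<'E'
from h import *
T=pickle.load(open("pics/top0.pkl","rb"));S=pickle.load(open("pics/scene0.pkl","rb"))
tc=lambda u,v:(205+u/3.6,85+v/3.6); sc=lambda u,v:(190+u/4,140+v/4)
# name,cam,pix,(x,y,z,kg,kb): y += kg*g + kb*b
P=[("plate+ T",T,tc(704,90),(145,-221,189,0,0)),("plate- T",T,tc(681,472),(-210,-221,189,0,0)),
("h+ T",T,tc(281,232),(-40,-130,225,1,0)),("h- T",T,tc(270,342),(-130,-130,225,1,0)),
("piv top T",T,tc(494,318),(-92,-50,222,0,0)),
("tail T",T,tc(556,241),(0,0,125,0,1)),("head T",T,tc(417,232),(0,130,120,0,1)),
("plate+ S",S,sc(52,185),(145,-215,189,0,0)),("plate- S",S,sc(410,42),(-210,-215,189,0,0)),
("h+ S",S,sc(503,287),(-40,-130,225,1,0)),("h- S",S,sc(610,235),(-130,-130,225,1,0)),
("grip top S",S,sc(412,138),(-92,-50,222,0,0)),("tail S",S,sc(297,247),(0,0,125,0,1)),
("edge+ S",S,sc(228,375),(None),)]
P=P[:-1]
def res(p):
    r=[]
    for n,f,px,(x,y,z,kg,kb) in P:
        r.append(proj(f,s2w(p,[x,y+kg*p[3]+kb*p[4],z]))[0]-px)
    return np.array(r)
s=least_squares(lambda p:res(p).ravel(),[600,0,0,280,-110],loss="soft_l1",x_scale=[1,1,.01,1,1])
p=s.x;print(p.round(4))
for a,r in zip(P,res(p)):print(a[0],r.round(1))
np.save("saw.npy",p)
for n,X in dict(tail=(0,p[4],115),head=(0,p[4]+130,115),grip=(-92,-50,201),ghandle=(-85,-130+p[3],223),ghshut=(-85,-130,223),piv=(-92,-50,121)).items():print(n,s2w(p,X)[0].round(1))
E
python3 fit.py
```

```text
[ 6.147637e+02 -7.813100e+00 -7.390000e-02  2.749315e+02 -1.035668e+02]
plate+ T [-0.5 -1.3]
plate- T [-2.   0.1]
h+ T [-0.7  1. ]
h- T [-0.6 -1.4]
piv top T [ 0.4 -0.6]
tail T [-0.6  0.5]
head T [-0.5 -0.4]
plate+ S [-0.1 -0.7]
plate- S [ 1.3 -2.4]
h+ S [ 0.7 -1.5]
h- S [-1.2 -1.5]
grip top S [-0.9 -1.8]
tail S [-2.2 -2. ]
tail [ 607.1 -111.1  115. ]
head [616.7  18.5 115. ]
grip [519.3 -50.9 201. ]
ghandle [540.7 143.  223. ]
ghshut [ 520.4 -131.2  223. ]
piv [519.3 -50.9 121. ]
```

The fit is good to a few mm. The bar head is about 13.6 mm from the stop, inside the stated range of 12 to 35 mm, and the guard is open about 275 mm. First I'll lift, shut the fingers and align the tool with the saw axes.

```bash
python3 -m jog '[[[0,0,-0.03,-6.2,0],[0,0,-0.03,-6.3,0],[0,0,-0.02,0,0]]]'
sed -i 's/tc=.*/tc=lambda u,v:(205+(u+.5)\/3.6-.5,85+(v+.5)\/3.6-.5); sc=lambda u,v:(190+(u+.5)\/4-.5,140+(v+.5)\/4-.5)/' fit.py; python3 fit.py
cat >> h.py <<'E'
def where():
    from station import ctrl
    from scipy.spatial.transform import Rotation as R
    p=np.load("saw.npy");o=ctrl.get_obs();c,s=np.cos(p[2]),np.sin(p[2])
    d=o["tool_pos"]-[p[0],p[1],0];f=o["ft_force"]
    q=o["tcp_rot"];M=R.from_quat([q[1],q[2],q[3],q[0]]).as_matrix()
    print("t %.2f"%o["t"],"saw tcp",np.round([c*d[0]+s*d[1],-s*d[0]+c*d[1],d[2]],1),"F saw",np.round([c*f[0]+s*f[1],-s*f[0]+c*f[1],f[2]],1),"w %.1f"%o["gripper_width"],"tool y off saw y deg %.2f"%(np.degrees(np.arctan2(M[1,1],M[0,1])-p[2])-90))
E
python3 -c "
from h import *
where()
import cv2
p=np.load('saw.npy')
f=pickle.load(open('pics/top0.pkl','rb'));a=cv2.resize(f['frame'][85:235,205:425,::-1],(792,540),interpolation=cv2.INTER_CUBIC)
f2=pickle.load(open('pics/scene0.pkl','rb'));b=cv2.resize(f2['frame'][140:290,190:390,::-1],(800,600),interpolation=cv2.INTER_CUBIC)
def L(X,col):
    X=s2w(p,X)
    for f_,im,o,k in((f,a,(205,85),3.6),(f2,b,(190,140),4)):
        cv2.polylines(im,[np.round(((proj(f_,X)-o+.5)*k-.5)).astype(int)],False,col,1)
g,t=p[3],p[4]
L([(145,-227,189),(145,-215,189),(-210,-215,189),(-210,-227,189),(145,-227,189)],(0,0,255))
L([(-40,-130+g,223),(-130,-130+g,223)],(0,255,0));L([(-92,-50,121),(-92,-50,222)],(255,0,255))
for x in(-12.5,12.5):L([(x,t,115),(x,t+130,115)],(0,255,255))
L([(24,-75,112),(24,6,112),(-24,6,112),(-24,-75,112),(24,-75,112)],(255,128,0))
th=np.linspace(0,6.3,30)
L(np.c_[9*np.cos(th),0*th+40,115+9*np.sin(th)],(0,0,255));L(np.c_[75+50*np.cos(th),0*th+15,120+50*np.sin(th)],(255,255,0))
m=np.vstack([a[60:360,240:740],b[20:400,0:500][:300]]);cv2.imwrite('pics/ov.png',m)"
```

```text
t: 0.48
tool_pos: [194.2, 646.7, 312.5]
tcp_rot: [0.0, 0.037, 0.999, 0.0]
ft_force: [-0.4, -0.6, -0.5]
gripper_width: 32.4
finger_force: 0.0
[ 6.158529e+02 -7.407900e+00 -7.410000e-02  2.749906e+02 -1.028757e+02]
plate+ T [-0.2 -1.3]
plate- T [-1.8  0.1]
h+ T [-0.4  1. ]
h- T [-0.4 -1.4]
piv top T [ 0.6 -0.5]
tail T [-0.5  0.5]
head T [-0.5 -0.4]
plate+ S [-0.  -0.2]
plate- S [ 1.5 -1.9]
h+ S [ 0.9 -0.8]
h- S [-1.  -0.9]
grip top S [-0.7 -1.2]
tail S [-1.9 -1.3]
tail [ 608.2 -110.   115. ]
head [617.9  19.6 115. ]
grip [520.4 -50.5 201. ]
ghandle [541.8 143.5 223. ]
ghshut [ 521.5 -130.8  223. ]
piv [520.4 -50.5 121. ]
t 0.47 saw tcp [-468.9  621.   312.5] F saw [-0.3 -0.6 -0.5] w 32.4 tool y off saw y deg -0.04
```

View pics/ov.png

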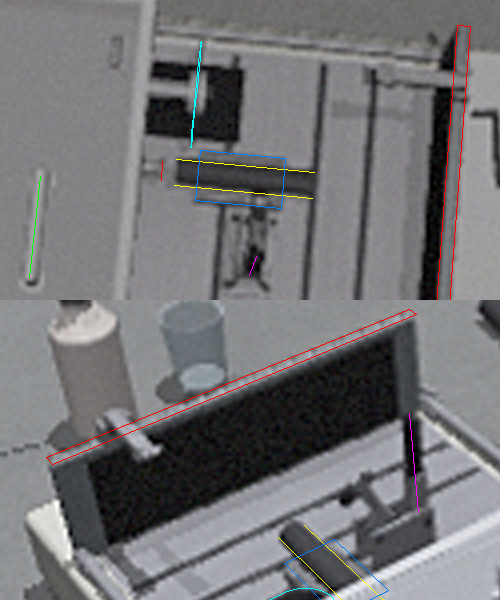

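The overlay agrees with the end plate, bar, stop and clamp to within a few mm. The tool is aligned with the saw, so tool x = −saw x and tool y = saw y. Now I'll go over to behind the bar's tail.

```bash
python3 -m jog '[[[-0.026,-0.0428,0,0,0],[-0.026,-0.0428,0,0,0],[-0.026,-0.0428,0,0,0],[-0.026,-0.0428,0,0,0],[-0.026,-0.0428,0,0,0],[-0.026,-0.0428,0,0,0],[-0.026,-0.0428,0,0,0],[-0.026,-0.0428,0,0,0],[-0.026,-0.0428,0,0,0],[-0.026,-0.0428,0,0,0],[-0.026,-0.0428,0,0,0],[-0.026,-0.0428,0,0,0],[-0.026,-0.0428,0,0,0],[-0.026,-0.0428,0,0,0],[-0.026,-0.0428,0,0,0],[-0.026,-0.0428,0,0,0],[-0.026,-0.0428,0,0,0],[-0.026,-0.0428,0,0,0],[0,0,0,0,0]]]' >/dev/null; python3 -c "from h import *;where()"
```

```text
t 2.85 saw tcp [ 2.000e-01 -1.523e+02  3.098e+02] F saw [-1.5  0.5  0.1] w 0.1 tool y off saw y deg -0.30
```

```bash
python3 -m jog '[[[0,0,0.045,0,0],[0,0,0.045,0,0],[0,0,0.045,0,0],[0,0,0.045,0,0],[0,0,0.022,0,0],[0,0,0,0,0],[0,0,0,0,0]]]' >/dev/null; python3 -c "
from h import *;where()
from station import ctrl
f=ctrl.grab_frame('scene');cv2.imwrite('pics/tail.png',cv2.resize(f['frame'][140:290,190:390,::-1],(800,600),interpolation=cv2.INTER_CUBIC))"
```

```text
t 3.73 saw tcp [ 1.000e-01 -1.490e+02  1.105e+02] F saw [ 0.2 -0.1  1.1] w -0.1 tool y off saw y deg 0.01
```

View pics/tail.png

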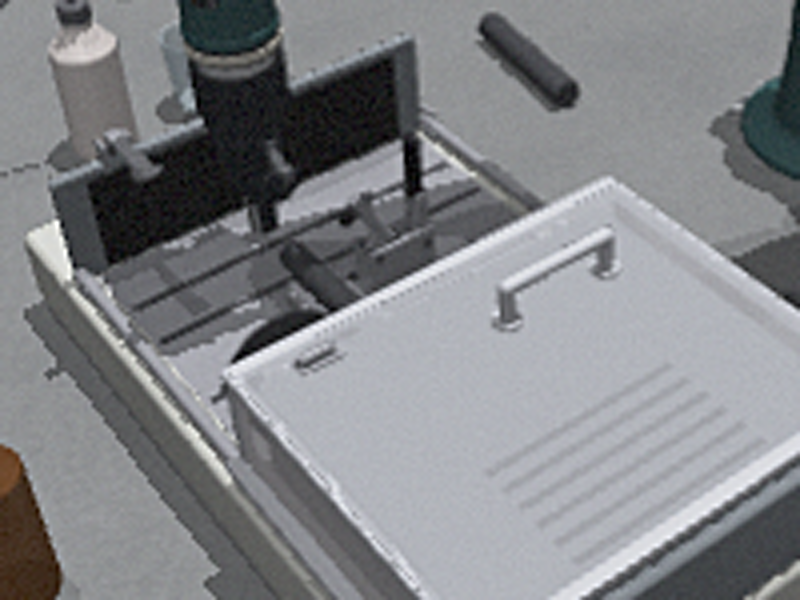

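The shut fingertips, at about (263,230) in the crop, stand just behind the bar's tail (295,247), in line with it. Now I'll push in +y.

```bash
python3 -m jog '[[[0,0.01,0.003,0,0],[0,0.01,0,0,0],[0,0.008,0,0,0],[0,0,0,0,0]]]' >/dev/null; python3 -c "from h import *;where()"; python3 -m jog '[[[0,0.004,0,0,0],[0,0.004,0,0,0],[0,0,0,0,0]]]' >/dev/null; python3 -c "from h import *;where()";python3 -m jog '[[[0,0.004,0,0,0],[0,0.003,0,0,0],[0,0,0,0,0]]]' >/dev/null; python3 -c "from h import *;where()"
```

```text
t 4.28 saw tcp [  -0.5 -120.4  106.4] F saw [ 0.7 -0.1 -0.7] w -0.0 tool y off saw y deg 0.10
t 4.65 saw tcp [  -0.5 -113.7  106.4] F saw [-0.  -2.9  0.5] w 0.1 tool y off saw y deg 0.03
t 5.03 saw tcp [  -0.5 -106.1  106.4] F saw [-0.5 -2.5  1. ] w 0.1 tool y off saw y deg 0.04
```

The bar slides with about 2.5 N. I'll go on in small steps until it meets the stop.

```bash
for i in 1; do python3 -m jog '[[[0,0.002,0,0,0],[0,0.001,0,0,0],[0,0,0,0,0]]]' >/dev/null; done; python3 -c "from h import *;where()"; python3 -m jog '[[[0,0.002,0,0,0],[0,0,0,0,0]]]' >/dev/null;python3 -c "from h import *;where()"; python3 -m jog '[[[0,0.002,0,0,0],[0,0,0,0,0]]]' >/dev/null;python3 -c "from h import *;where()"
```

```text
t 5.40 saw tcp [  -0.5 -105.4  106.4] F saw [ -0.1 -11.3   0.2] w -0.2 tool y off saw y deg 0.06
t 5.65 saw tcp [  -0.5 -105.3  106.5] F saw [ -0.3 -16.1   0.3] w -0.2 tool y off saw y deg 0.08
t 5.90 saw tcp [  -0.4 -105.2  106.6] F saw [  0.  -21.6  -0.5] w 0.3 tool y off saw y deg 0.10
```

The bar has stopped hard with the force rising to 21 N, so it is home. The travel and tail position match (tail at −90, half finger 15 mm). I'll back off, lift, and go to the +x side of the clamp grip.

```bash
python3 -m jog '[[[0,-0.015,0,0,0],[0,-0.015,0,0,0],[0,0,-0.04,0,0],[0,0,-0.04,0,0],[0,0,-0.04,0,0],[0,0,-0.04,0,0],[0.031,0.038,0,0,0],[0.031,0.038,0,0,0],[0,0,0,0,0],[0,0,0,0,0]]]' >/dev/null; python3 -c "from h import *;where()"
```

```text
t 7.15 saw tcp [-62.3 -53.2 266.4] F saw [ 0.9 -0.6 -0.4] w 0.2 tool y off saw y deg 0.08
```

```bash
python3 -m jog '[[[0,0.003,0.03,0,0],[0,0,0.03,0,0],[0,0,0.004,0,0],[0.004,0,0,0,0],[0.004,0,0,0,0],[0,0,0,0,0]]]' >/dev/null; python3 -c "
from h import *;where()
from station import ctrl
f=ctrl.grab_frame('scene');cv2.imwrite('pics/clamp.png',cv2.resize(f['frame'][140:290,190:390,::-1],(800,600),interpolation=cv2.INTER_CUBIC))"
```

```text
t 7.90 saw tcp [-70.1 -50.5 203.7] F saw [-0.3 -0.1 -0.4] w 0.0 tool y off saw y deg 0.02
```

View pics/clamp.png

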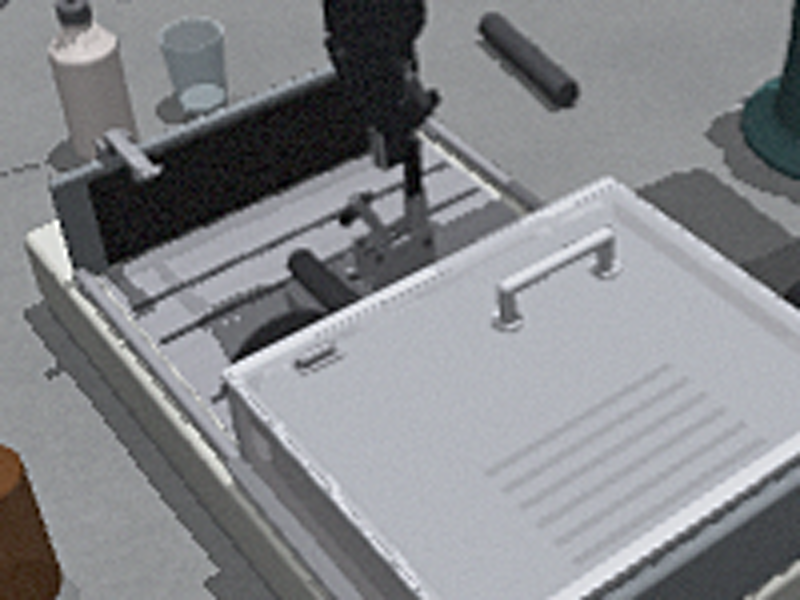

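The shut fingertip (383,150) stands on the +x side of the black grip (412,175), above the raised arm. The bar's tail has moved along to (303,257). Now I'll sweep the arc to about 1.25 rad.

```bash
python3 -m jog '[[[0.012,0,0,0,0],[0.012,0,0.001,0,0],[0.010,0,0.002,0,0],[0.010,0,0.004,0,0],[0.009,0,0.005,0,0],[0.009,0,0.006,0,0],[0,0,0,0,0]]]' >/dev/null; python3 -c "from h import *;where()";python3 -m jog '[[[0.007,0,0.007,0,0],[0.007,0,0.008,0,0],[0.0055,0,0.008,0,0],[0.005,0,0.009,0,0],[0,0,0,0,0]]]' >/dev/null; python3 -c "from h import *;where()"
```

```text
t 8.82 saw tcp [-134.   -50.3  183.2] F saw [0.7 0.2 0.2] w -0.1 tool y off saw y deg 0.03
t 9.45 saw tcp [-158.2  -50.3  151.2] F saw [ 0.1 -0.4 -0.4] w 0.2 tool y off saw y deg 0.03
```

```bash
python3 -m jog '[[[0.002,0,0.005,0,0],[0.002,0,0.005,0,0],[0,0,0,0,0]]]' >/dev/null; python3 -c "from h import *;where()";python3 -m jog '[[[0,0,0.003,0,0],[0,0,0.003,0,0],[0,0,0,0,0]]]' >/dev/null; python3 -c "
from h import *;where()
from station import ctrl
f=ctrl.grab_frame('scene');cv2.imwrite('pics/clamp2.png',cv2.resize(f['frame'][140:290,190:390,::-1],(800,600),interpolation=cv2.INTER_CUBIC))"
```

```text
t 9.82 saw tcp [-161.7  -50.3  141.7] F saw [-0.1 -0.1 -0.3] w -0.1 tool y off saw y deg 0.03
t 10.20 saw tcp [-161.4  -50.4  135.9] F saw [ 0.5 -0.4  0.1] w -0.0 tool y off saw y deg 0.03
```

View pics/clamp2.png

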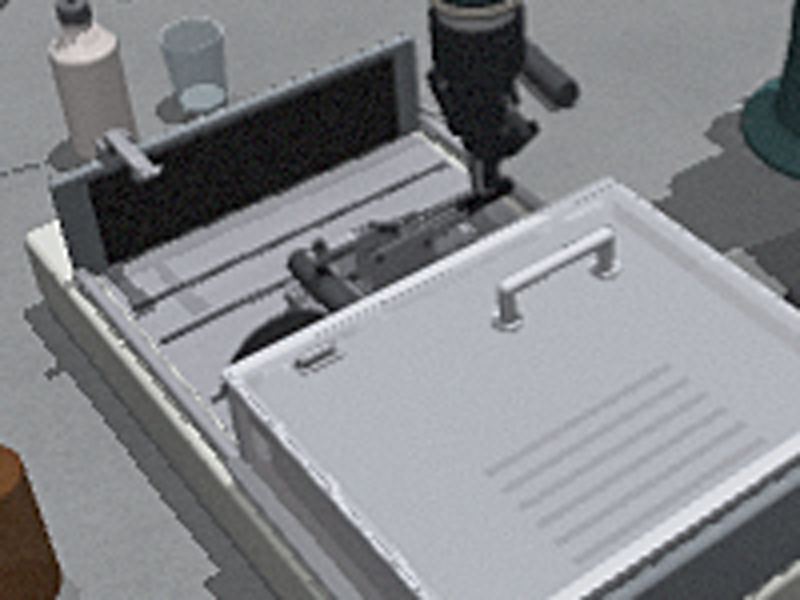

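The handle is level, with the grip at (495,190), and the pressing arm is down on the bar at (320,248). I'll press on until it sits firmly on its stop, to be sure it is past centre.

```bash
for i in 1; do python3 -m jog '[[[0,0,0.002,0,0],[0,0,0.001,0,0],[0,0,0,0,0]]]' >/dev/null; done; python3 -c "from h import *;where()"; python3 -m jog '[[[0,0,0.003,0,0],[0,0,0,0,0]]]' >/dev/null;python3 -c "from h import *;where()"
```

```text
t 10.62 saw tcp [-161.2  -50.4  133.2] F saw [ 0.6 -0.1  0.3] w 0.2 tool y off saw y deg 0.03
t 10.88 saw tcp [-160.7  -50.5  132. ] F saw [-3.8  0.1 11.3] w 0.2 tool y off saw y deg 0.03
```

The handle is home on its stop: no force until z = 132, then 11 N rigidly. I'll lift and go to the +y side of the guard handle.

```bash
python3 -m jog '[[[0,0,-0.04,0,0],[0,0,-0.045,0,0],[0,0,-0.045,0,0],[0,0,-0.04,0,0],[-0.0152,0.0466,0,0,0],[-0.0152,0.0466,0,0,0],[-0.0152,0.0466,0,0,0],[-0.0152,0.0466,0,0,0],[-0.0152,0.0466,0,0,0],[0,0,0,0,0],[0,0,0,0,0]]]' >/dev/null; python3 -c "from h import *;where()"
```

```text
t 12.25 saw tcp [-85.5 182.3 299.8] F saw [ 0.1 -1.   0.2] w 0.2 tool y off saw y deg 0.06
```

```bash
python3 -m jog '[[[0,0,0.04,0,0],[0,0,0.035,0,0],[0,0,0.012,0,0],[0,0,0,0,0]]]' >/dev/null; python3 -c "from h import *;where()"; python3 -m jog '[[[0,-0.006,0,0,0],[0,-0.006,0,0,0],[0,-0.006,0,0,0],[0,0,0,0,0]]]' >/dev/null; python3 -c "
from h import *;where()
from station import ctrl
f=ctrl.grab_frame('scene');cv2.imwrite('pics/gh.png',cv2.resize(f['frame'][140:290,190:390,::-1],(800,600),interpolation=cv2.INTER_CUBIC))"
```

```text
t 12.75 saw tcp [-85.7 181.6 212.9] F saw [0.9 0.2 0.1] w 0.1 tool y off saw y deg -0.04
t 13.25 saw tcp [-85.  164.2 213.8] F saw [-0.5  0.9 -0.2] w 0.1 tool y off saw y deg -0.01
```

View pics/gh.png

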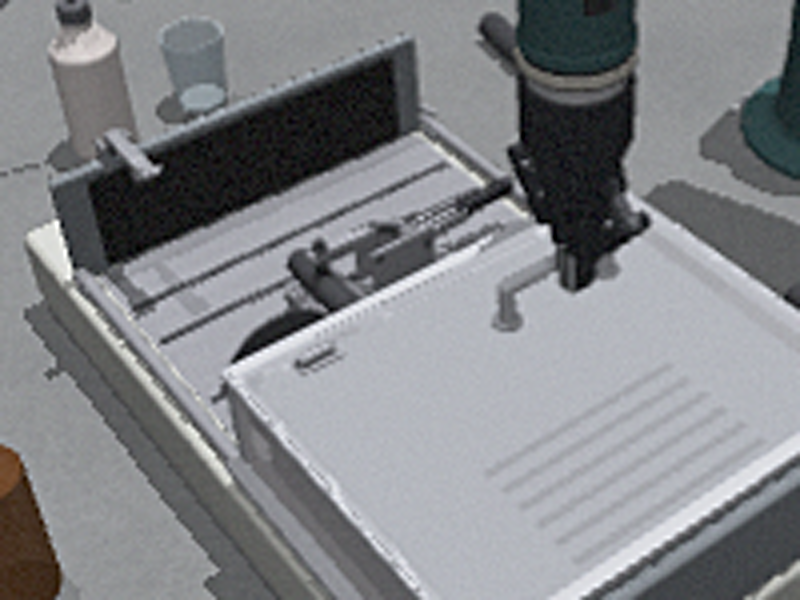

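The fingers are in front of the cross bar on its +y side, between the legs, and the clamp stays locked with its handle level. I'll push the guard along −y.

```bash
python3 -m jog '[[[0,-0.006,0,0,0],[0,-0.008,0,0,0],[0,-0.008,0,0,0],[0,-0.01,0,0,0],[0,-0.01,0,0,0]]]' >/dev/null; python3 -c "from h import *;where()"; python3 -m jog '[[[0,-0.011,0,0,0],[0,-0.011,0,0,0],[0,-0.011,0,0,0],[0,-0.011,0,0,0],[0,-0.011,0,0,0],[0,-0.011,0,0,0],[0,-0.011,0,0,0],[0,-0.011,0,0,0],[0,-0.011,0,0,0],[0,-0.011,0,0,0]]]' >/dev/null; python3 -c "from h import *;where()"
```

```text
t 13.93 saw tcp [-85.1 125.7 213.5] F saw [-0.7 10.8 -0.4] w -0.0 tool y off saw y deg 0.04
t 15.18 saw tcp [-85.1  15.6 213.5] F saw [-0.6 10.1  0.6] w 0.1 tool y off saw y deg 0.04
```

```bash
python3 -m jog '[[[0,-0.011,0,0,0],[0,-0.011,0,0,0],[0,-0.011,0,0,0],[0,-0.011,0,0,0],[0,-0.011,0,0,0],[0,-0.011,0,0,0],[0,-0.011,0,0,0],[0,-0.011,0,0,0],[0,0,0,0,0]]]' >/dev/null; python3 -c "from h import *;where()"; python3 -m jog '[[[0,-0.005,0,0,0],[0,-0.005,0,0,0],[0,-0.005,0,0,0],[0,-0.005,0,0,0],[0,-0.004,0,0,0],[0,0,0,0,0]]]' >/dev/null; python3 -c "from h import *;where()"
```

```text
t 16.30 saw tcp [-85.1 -74.  213.4] F saw [-0.7  4.6  0.9] w 0.2 tool y off saw y deg 0.01
t 17.05 saw tcp [-85.1 -95.7 213.4] F saw [ 0.7 11.5  2.5] w 0.0 tool y off saw y deg 0.02
```

```bash
python3 -m jog '[[[0,-0.004,0,0,0],[0,-0.004,0,0,0],[0,-0.003,0,0,0],[0,0,0,0,0]]]' >/dev/null; python3 -c "from h import *;where()"; python3 -m jog '[[[0,-0.003,0,0,0],[0,-0.003,0,0,0],[0,0,0,0,0]]]' >/dev/null; python3 -c "from h import *;where()"; python3 -m jog '[[[0,-0.002,0,0,0],[0,-0.002,0,0,0],[0,0,0,0,0]]]' >/dev/null; python3 -c "from h import *;where()"
```

```text
t 17.55 saw tcp [ -85.2 -107.3  213.4] F saw [-0.2 10.1  1.4] w -0.1 tool y off saw y deg 0.04
t 17.93 saw tcp [ -85.2 -113.1  213.4] F saw [-0.7 10.1  2. ] w -0.3 tool y off saw y deg 0.02
t 18.30 saw tcp [ -85.2 -113.5  213.4] F saw [-0.3 21.4  4.1] w -0.4 tool y off saw y deg 0.01
```

It reached a hard stop at y ≈ −113.4. I'll give it a little more push, then back off, lift clear and look.

```bash
python3 -m jog '[[[0,-0.003,0,0,0],[0,0,0,0,0],[0,0,0,0,0]]]' >/dev/null; python3 -c "from h import *;where()"; python3 -m jog '[[[0,0.008,0,0,0],[0,0.012,0,0,0],[0,0.01,0,0,0],[0,0,-0.04,0,0],[0,0,-0.05,0,0],[0,0.05,0,0,0],[0,0.05,0,0,0],[0,0.05,0,0,0],[0,0.05,0,0,0],[0,0.05,0,0,0],[0,0.05,0,0,0],[0,0.05,0,0,0],[0,0,0,0,0],[0,0,0,0,0]]]' >/dev/null; python3 -c "
from h import *;where()
from station import ctrl
p=np.load('saw.npy')
f=ctrl.grab_frame('scene');a=f['frame'][125:275,190:390,::-1];a=cv2.resize(a,(640,480),interpolation=cv2.INTER_CUBIC)
X=s2w(p,[(-40,-130,223),(-130,-130,223)]);cv2.polylines(a,[np.round((proj(f,X)-(190,125)+.5)*3.2-.5).astype(int)],False,(0,255,0),1)
cv2.imwrite('pics/end.png',a)"
```

```text
t 18.68 saw tcp [ -85.2 -113.8  213.4] F saw [-0.4 29.2  4. ] w 0.0 tool y off saw y deg 0.01
t 20.43 saw tcp [-85.4 256.2 302.9] F saw [0.3 0.4 0.5] w -0.0 tool y off saw y deg 0.05
```

View pics/end.png

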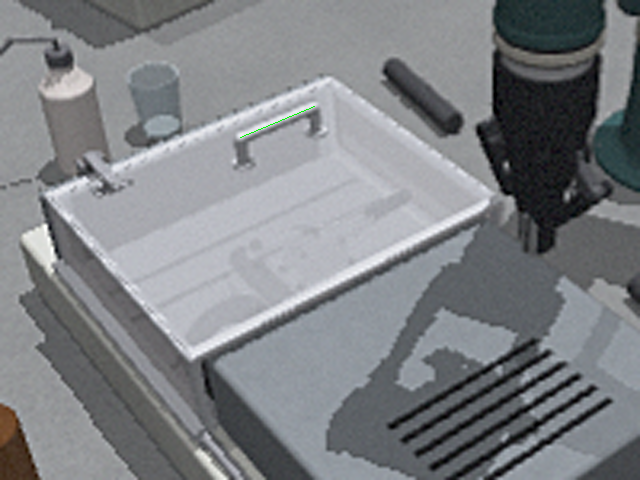

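The guard is shut, with its handle on the predicted shut line (235,137)–(315,105). The catch finger reaches over the striker at (105,175), and the clamp handle shows level through the hood. I've used all ten views, so I'll check numerically that the catch is back in its rest position by comparing it with the first frame.

```bash
python3 -c "
from h import *
from station import ctrl
p=np.load('saw.npy')
o=pickle.load(open('pics/scene0.pkl','rb'));g=ctrl.grab_frame('scene')
hi=proj(o,s2w(p,[(85,-177,193),(85,-177,201),(85,-221,205)]));print('nose down/lifted/root px',hi.round(1))
A=o['frame'].mean(2).astype(np.float32);B=g['frame'].mean(2).astype(np.float32)
k=4;up=lambda I:cv2.resize(I,None,fx=k,fy=k,interpolation=cv2.INTER_CUBIC)
for (x0,x1,y0,y1) in((212,224,170,180),(216,231,172,185),(220,231,174,185)):
    T=up(A[y0:y1,x0:x1]);S=up(B[y0-5:y1+5,x0-5:x1+5])
    m=cv2.matchTemplate(S,T,cv2.TM_CCOEFF_NORMED);_,v,_,l=cv2.minMaxLoc(m);print(round(v,2),'shift px',(np.array(l)/k-5))
"
```

```text
nose down/lifted/root px [[224.7 183. ]
 [224.2 181. ]
 [218.  173.9]]
0.99 shift px [0. 0.]
0.43 shift px [2.   1.25]
0.47 shift px [2.   1.25]
```

The catch's root patch has not shifted at all, but the nose patches are confused by the changed background. A gentle tug on the guard handle will settle it: friction is only 9 N, so a latched guard must hold against more.

```bash
python3 -m jog '[[[0,-0.046,0,0,0],[0,-0.046,0,0,0],[0,-0.046,0,0,0],[0,-0.046,0,0,0],[0,-0.046,0,0,0],[0,-0.046,0,0,0],[0,-0.046,0,0,0],[0,-0.046,0,0,0],[0,-0.046,0,0,0],[0,0,0,0,0],[0,0,0.045,0,0],[0,0,0.044,0,0],[0,0,0,0,0]]]' >/dev/null; python3 -c "from h import *;where()"; python3 -m jog '[[[0,0.005,0,0,0],[0,0.005,0,0,0],[0,0.002,0,0,0],[0,0,0,0,0]]]' >/dev/null; python3 -c "from h import *;where()"; python3 -m jog '[[[0,0.003,0,0,0],[0,0,0,0,0]]]' >/dev/null; python3 -c "from h import *;where()"
```

```text
t 22.15 saw tcp [ -88.7 -156.4  210.3] F saw [ 0.2  0.2 -0.3] w -0.0 tool y off saw y deg -0.02
t 22.65 saw tcp [ -83.6 -147.6  217. ] F saw [ 0.4 -8.1  0.4] w 0.2 tool y off saw y deg 0.08
t 22.90 saw tcp [ -83.5 -146.5  217.1] F saw [  0.3 -13.1  -1.9] w -0.1 tool y off saw y deg 0.08
```

```bash
python3 -m jog '[[[0,0.002,0,0,0],[0,0,0,0,0]]]' >/dev/null; python3 -c "from h import *;where()"; python3 -m jog '[[[0,0.001,0,0,0],[0,0,0,0,0]]]' >/dev/null; python3 -c "from h import *;where()"
```

```text
t 23.15 saw tcp [ -83.5 -146.3  217.2] F saw [  0.1 -18.6  -2.3] w -0.5 tool y off saw y deg 0.08
t 23.40 saw tcp [ -83.5 -146.2  217.2] F saw [ -0.9 -20.7  -3.2] w 0.1 tool y off saw y deg 0.08
```

The catch holds against 20 N with only about 1 mm of slack. I'll close that slack again from the +y side, then leave.

```bash
python3 -m jog '[[[0,-0.01,0,0,0],[0,-0.008,0,0,0],[0,0,-0.045,0,0],[0,0,-0.045,0,0],[0,0.035,0,0,0],[0,0.035,0,0,0],[0,0,0,0,0],[0,0,0.045,0,0],[0,0,0.047,0,0],[0,0,0,0,0]]]' >/dev/null; python3 -c "from h import *;where()"
```

```text
t 24.65 saw tcp [-88.3 -87.2 208.3] F saw [-0.2 -0.3  0.4] w 0.2 tool y off saw y deg 0.02
```

```bash
python3 -m jog '[[[0,-0.01,-0.003,0,0],[0,-0.01,0,0,0],[0,-0.006,0,0,0],[0,-0.004,0,0,0],[0,-0.003,0,0,0],[0,0,0,0,0]]]' >/dev/null; python3 -c "from h import *;where()"; python3 -m jog '[[[0,-0.003,0,0,0],[0,-0.002,0,0,0],[0,0,0,0,0]]]' >/dev/null; python3 -c "from h import *;where()"
```

```text
t 25.40 saw tcp [ -83.2 -115.3  218.2] F saw [ 0.5 18.6  7.5] w -0.1 tool y off saw y deg -0.04
t 25.77 saw tcp [ -83.2 -115.8  218.3] F saw [ 0.1 31.1  9.2] w 0.0 tool y off saw y deg -0.04
```

```bash
python3 -m jog '[[[0,0.01,0,0,0],[0,0.012,0,0,0],[0,0.01,0,0,0],[0,0,-0.045,0,0],[0,0,-0.045,0,0],[0,0,0,0,0],[0,0,0,0,0],[0,0,0,0,0]]]' >/dev/null; python3 -c "
from h import *;where()
from station import ctrl
print(ctrl.job_done())"
```

```text
t 26.77 saw tcp [-86.1 -93.4 303.4] F saw [-0.8 -0.2 -0.2] w -0.0 tool y off saw y deg 0.01
the job is handed in; nothing more can be done
None
```

Job handed in at 26.8 s: the bar is against the length stop, the clamp is on its stop and looks locked, and the guard is shut with the catch holding against a 20 N tug; I touched nothing else on the bench or saw.

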